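# Unstack the pipe fittings into their nests

### The arm

A 7-joint arm with a two-finger parallel gripper is mounted at the origin on the work surface. World frame = base frame: x ahead of the robot, y to its left, z up, the work surface at z = 0. Lengths are in m, angles in rad, forces in N, time in s.
With the tool pointing down it reaches from about 0.4 to 0.85 m from the base axis. Payload 4.5 kg.
Tool frame: the origin (TCP) lies on the centre line of the jaws, within the pads' length; the fingertips stand r.tips_ahead ahead of it and the grasp point (between the pads) is the TCP (r.tips_ahead is the distance from the TCP to the fingertips, in m); z points along the fingers, y is the direction in which the jaws open and shut (so a half turn about z gives the same grasp; the last joint's range is limited). The gripper opens to 88 mm and grips with 3 to 60 N. Pads are 18 mm wide; open, the fingers measure 123 mm over their backs; the gripper's body (75 mm by 187 mm) begins 45 mm behind the grasp point.
Start: joints at [1.283, 0.689, -0.195, 1.565, 0.157, 0.902, -0.215], TCP at [0.198, -0.593, 0.258] pointing down, gripper open.
Joint ranges: [-3.01, 3.01], [-0.46, 2.08], [-1.47, 1.51], [0.13, 2.56], [-1, 4.14], [0.04, 2.09], [-2.66, 2.66]. Speed limits (rad/s): [2.57, 2.57, 3.14, 3.14, 3.14, 3.14, 3.14].

### API

Orientations are given as a unit quaternion [x, y, z, w].
In Python, from plant import r gives the robot as it stands.
- The arm moves only by the shell command python3 -m inch 'ROWS' [FORCE]. ROWS is JSON, a list of rows, each a list of 5 numbers: the shift along the world's x, y, z in units of 25 mm (1.0 is 25 mm), then the turn about the world's z in units of 6 degrees (1.0 is 6 degrees), then the finger opening in mm, from 0 to 88.1. A call has 1 to 5 rows; each row shifts and turns the commanded pose from where the row before left it; what a row does not reach is not made up. A row lasts 1/10 s, in which the tool goes at most 50 mm and 8.59 degrees, less where a joint would pass 70% of its speed; a pose out of reach is approached as far as the arm can. A call is refused whole if a number of a shift passes 1 or a number of a turn 1, either way. A call with a gripper value outside its range is refused whole. The fingers move at their own pace and stop on an object; FORCE is the grip in N (left out, the last holds). Time passes only in rows, so rows that do not move let the fingers close. It gives the time, the measured TCP pose, the force and the opening at its end, in the units of the state.
- r.get_state(): the state, without advancing time (a new reading comes with each control period).
- r.snapshot(name): name is "side" or "top"; returns a dict with "pixels" (420x560x3 uint8, red, green, blue), "range_z" (420x560 float32, m along the optical axis (not along the pixel's ray), 0 where there is no reading), "K" (3x3 intrinsics, pixels), "position" and "attitude" of the camera in the world. Camera axes: x right, y up, looking along -z (the intrinsics and any distortion apply to the point x, -y, -z); pixel columns grow to the right and rows downward; lengths in m; the calibration is good to about 2 mm. A picture is of the moment at which its call begins.
- r.finish_job(): hands the job in, once; it reports no verdict.
The state is a dict: "clock": time; "q": joint angles; "qd": joint speeds; "joint_torque": joint torques, N m; "tool_pos": TCP position; "eef_rot": TCP orientation; "contact_force": force on the tool from outside, world axes, zero at the start; "moment": the same for the moment, N m; "opening": opening from 0.0 (shut) to 1.0 (fully open).
Only numpy, scipy, OpenCV 4.12 (cv2) and the standard library are available. Lean on these libraries where they do the work, as an engineer would, in place of code of your own. Each camera call takes 0.05 s, during which the arm holds its last target. There are 200 camera calls.

### The job

Four pipe fittings have been left stacked on the store bench. Take the stack apart from the top, one piece at a time, and set each piece upright and flat down in the recess of the low plywood nest that has its outline: the round cap in the round nest, the square plug in the square one, the hexagonal bush in the hexagonal one and the oblong block in the oblong one. Let go of everything at the end, and leave the grey tin and the white roll of tape where they stand.

Things in the scene. Friction and masses are not known exactly. Their poses are not given: they have to be found in the camera images.
- cap_mid (a point): Round copper pipe cap, upright cylinder 28 mm in diameter and 46 mm high, top of the stack (it rests on the square plug). The fitting's z axis points up; the point is its centre, half-way up. About 0.12 kg.
- squareplug_mid (a point): Square brass plug, 38 x 38 mm and 46 mm high, second from the top (it rests on the hexagonal bush). The fitting's z axis points up; the point is its centre, half-way up. x and y axes are square to its side faces. About 0.22 kg.
- hexbush_mid (a point): Hexagonal steel bush, 54 mm across flats (62 mm across corners) and 46 mm high, third from the top (it rests on the block). The fitting's z axis points up; the point is its centre, half-way up. Two of its six flats face along its +y and -y axes, corners lie on its x axis. About 0.40 kg.
- block_mid (a point): Oblong aluminium manifold block, 100 mm along its x axis, 60 mm along its y axis, 44 mm high, standing on the bench at the bottom of the stack. The fitting's z axis points up; the point is its centre, half-way up. About 0.55 kg. The whole stack is 182 mm high, its pieces nearly centred on one another and turned a little from one another; the pieces are plain solids with vertical sides, not fastened together.
- nest_round: Round plywood nest, 68 mm outside, recess 44 mm in diameter; floor of the recess (dark) 4 mm above the bench, rim 12 mm wide and its top 9 mm above the bench (5 mm above the recess floor), so fingertips low on the piece would meet the rim. Takes the round cap. Origin at the centre of its underside, on the bench; fixed to the bench.
- nest_square: Square plywood nest, 78 x 78 mm outside, recess 54 x 54 mm square to its x and y axes; floor of the recess (dark) 4 mm above the bench, rim 12 mm wide and its top 9 mm above the bench (5 mm above the recess floor), so fingertips low on the piece would meet the rim. Takes the square plug. Origin at the centre of its underside, on the bench; fixed to the bench.
- nest_hex: Hexagonal plywood nest, 94 mm across flats outside, recess 70 mm across flats, two of its sides facing along its +y and -y axes; floor of the recess (dark) 4 mm above the bench, rim 12 mm wide and its top 9 mm above the bench (5 mm above the recess floor), so fingertips low on the piece would meet the rim. Takes the hexagonal bush. Origin at the centre of its underside, on the bench; fixed to the bench.
- nest_block: Oblong plywood nest, 140 x 100 mm outside, recess 116 mm along its x axis by 76 mm along its y axis; floor of the recess (dark) 4 mm above the bench, rim 12 mm wide and its top 9 mm above the bench (5 mm above the recess floor), so fingertips low on the piece would meet the rim. Takes the oblong block, long side along x either way round. The stack and the four nests change places from start to start. Origin at the centre of its underside, on the bench; fixed to the bench.
- tin: Bystander: upright grey tin 52 mm in diameter and 85 mm high, loose. Origin at the centre of its underside. To be left alone.
- tape: Bystander: small white roll of tape lying flat, 50 mm in diameter and 19 mm high, loose. Origin at the centre of its underside. To be left alone.
Not all that is in view belongs to the job. What is shaped like the nest_square but green is not meant. Leave any pink look-alike of the part that bears squareplug_mid alone.

How it is judged:
By the outcome, as a careful person would: the job done as asked, in the order asked, and still so for the second after the job is handed in, with the robot touching nothing.
It also fails if it takes over 120 s, if anything falls off the work surface, if the arm or the gripper's body presses on something with over 40 N, if the wrist force passes 120 N, or if a joint passes its speed limit or range.

## Working session

There is one attempt and no reset: what is moved stays moved. The work goes in short steps, Python scripts to look and compute and a shell command to move; the robot and the scene stay as the last step left them, time stands still between calls to the robot, and variables do not carry over. Pictures are saved under pics/ and viewed, about 12 in all and at most 16, crops included, and the job is handed in when it is done.

```bash
ls; mkdir -p pics
python3 - <<'E'
from plant import r
import cv2,numpy as np
print(r.tips_ahead, r.get_state())
for n in("top","side"):
    s=r.snapshot(n); np.savez(f"pics/{n}0.npz",**s)
    cv2.imwrite(f"pics/{n}0.png",s["pixels"][:,:,::-1]); print(n,s["K"],s["position"],s["attitude"],[k for k in s])
E
```

```text
pics
0.019 {'clock': 0.0, 'q': array([ 1.28280931,  0.68999892, -0.19452033,  1.56636076,  0.15729463,
        0.90250319, -0.21508294]), 'qd': array([-0.00022656,  0.00026337,  0.00082628,  0.00183064,  0.00013083,
       -0.0014928 , -0.0012937 ]), 'joint_torque': array([ 4.13366270e-04, -5.27563512e+01, -1.26718361e+00, -1.53431332e+01,
       -5.27031580e-02,  6.52955277e-03,  1.64067160e-04]), 'tool_pos': array([ 0.19742931, -0.59235349,  0.25689639]), 'eef_rot': array([ 9.87075682e-01,  1.60252037e-01, -2.13369629e-04, -9.14630350e-04]), 'contact_force': array([-0.51552631,  0.34886002, -0.16146147]), 'moment': array([ 0.04966688, -0.00335348,  0.03586004]), 'opening': 1.0032618879977495}
top [[478.41931355   0.         279.82057309]
 [  0.         478.41931355 217.30794646]
 [  0.           0.           1.        ]] [0.42325587 0.00389896 1.14259307] [ 0.03341634 -0.03256927 -0.70308231  0.70957583] ['pixels', 'range_z', 'K', 'position', 'attitude']
side [[512.80314107   0.         277.51696831]
 [  0.         512.80314107 211.35298376]
 [  0.           0.           1.        ]] [0.07717085 0.62887178 0.86841472] [-0.12230977  0.36840508  0.87619258 -0.28566515] ['pixels', 'range_z', 'K', 'position', 'attitude']
```

View pics/top0.png

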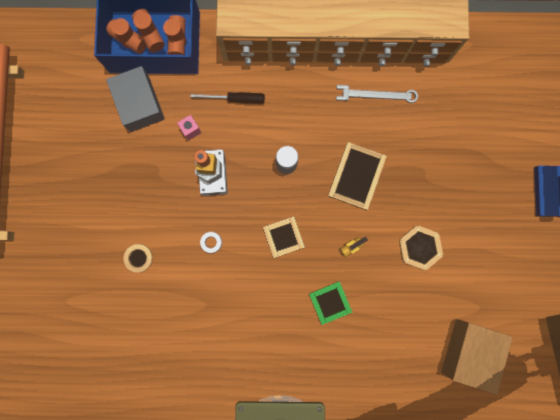

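View pics/side0.png

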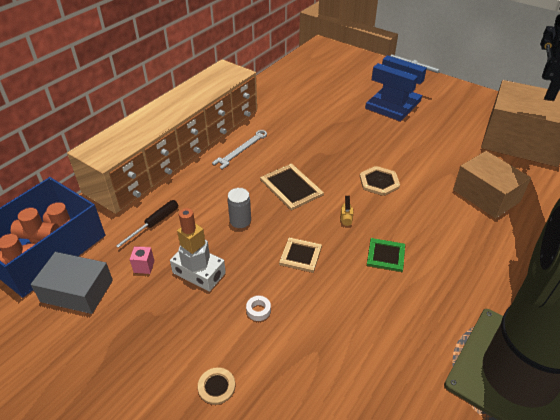

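The top view shows the stack at px (208,170), with nests round (138,258), square (284,237), hex (421,248) and oblong (358,176). Tape is at (210,242) and the tin at (287,158). Two things could be mistaken for targets. The green square frame at (330,303) could pass for nest_square, but the plain one at (284,237) is right. The pink cube at (188,126) could pass for the square plug, but the brass one in the stack is right. The copper pieces in the blue bin at (145,35) resemble the cap, but the right one is on top of the stack.

```bash
cat > h.py <<'E'
import numpy as np,cv2
from scipy.spatial.transform import Rotation as R
from plant import r
def cloud(s):
    z=s["range_z"];K=s["K"];v,u=np.mgrid[:z.shape[0],:z.shape[1]]
    p=np.stack([(u-K[0,2])/K[0,0]*z,-(v-K[1,2])/K[1,1]*z,-z],-1)
    return p@R.from_quat(s["attitude"]).as_matrix().T+s["position"]
def cast(s,uv,h):
    K=s["K"];uv=np.atleast_2d(uv).astype(float)
    d=np.stack([(uv[:,0]-K[0,2])/K[0,0],-(uv[:,1]-K[1,2])/K[1,1],-np.ones(len(uv))],-1)@R.from_quat(s["attitude"]).as_matrix().T
    o=np.array(s["position"]);return o+d*((h-o[2])/d[:,2])[:,None]
def rect(P):
    c,sz,a=cv2.minAreaRect((P[:,:2]*1000).astype(np.float32)); return np.round(c,1),np.round(sz,1),round(a,1)
def yaw(q): # yaw of tool y axis (jaw direction), deg mod 180
    y=R.from_quat(q).as_matrix()[:,1]; return np.degrees(np.arctan2(y[1],y[0]))%180
E
python3 - <<'E'
from h import *
top=dict(np.load("pics/top0.npz"));side=dict(np.load("pics/side0.npz"))
im=top["pixels"];hsv=cv2.cvtColor(im,cv2.COLOR_RGB2HSV)
for n,(u,v) in dict(round=(138,258),square=(284,237),hex=(421,248),block=(358,176)).items():
    m=(im.max(2)<75).astype(np.uint8)
    k,l=cv2.connectedComponents(m); lab=l[v,u]
    c=max(cv2.findContours((l==lab).astype(np.uint8),0,cv2.CHAIN_APPROX_NONE)[0],key=cv2.contourArea)[:,0]
    P=cast(top,c,0.006); M=cv2.moments((P[:,:2]*1000).astype(np.float32)); 
    print(n,lab,rect(P),"centroid",M['m10']/M['m00'],M['m01']/M['m00'],cv2.minEnclosingCircle((P[:,:2]*1000).astype(np.float32)))
    if n=="hex":print(np.round(cv2.approxPolyDP((P[:,:2]*1000).astype(np.float32),5,True)[:,0]))
for nm,s in(("top",top),("side",side)):
    P=cloud(s);A=(s["range_z"]>0)
    near=A&(abs(P[...,0]-.53)<.12)&(abs(P[...,1]-.17)<.12)
    print(nm,"bench z",np.median(P[...,2][A&(P[...,2]<.02)]))
    for h in(.044,.09,.136,.182):
        m=near&(abs(P[...,2]-h)<.005); Q=P[m]
        if len(Q): print(nm,h,len(Q),Q.mean(0).round(4),rect(Q))
P=cloud(top)
for n,(u,v) in dict(tin=(287,157),tape=(202,242),box=(133,98),pink=(188,127)).items(): print(n,P[v,u].round(3))
c=cv2.resize(im[90:270,100:340],None,fx=3.3,fy=3.3,interpolation=cv2.INTER_CUBIC); d=cv2.resize(side["pixels"][190:300,130:290],None,fx=4.9,fy=4.9,interpolation=cv2.INTER_CUBIC)
cv2.imwrite("pics/crop.png",d[...,::-1])
print(yaw(r.get_state()["eef_rot"]))
E
```

```text
round 33 (array([430.4, 342.4]), array([33.9, 34.6]), 46.3) centroid 430.54281107813347 341.85466862240094 ((430.6041564941406, 341.5022277832031), 18.309370040893555)
square 27 (array([483.4,  -2.9]), array([48.9, 48.2]), 19.0) centroid 483.381593975017 -3.1128199302638824 ((483.35076904296875, -3.6060221195220947), 33.01820755004883)
hex 28 (array([ 460.9, -329.7]), array([70.6, 63.1]), 10.2) centroid 461.4353640969877 -329.8505581270502 ((460.91094970703125, -329.6866760253906), 35.381832122802734)
[[ 495. -321.]
 [ 474. -297.]
 [ 438. -303.]
 [ 427. -339.]
 [ 448. -363.]
 [ 479. -359.]]
block 20 (array([ 633. , -179.5]), array([ 70.7, 110.7]), 70.2) centroid 632.9732114802982 -179.63694435301068 ((632.507080078125, -180.32315063476562), 64.0820541381836)
top bench z -0.0010727879844847354
top 0.044 360 [0.6017 0.1612 0.0432] (array([615. , 165.8]), array([64.8, 60.1]), 5.2)
top 0.09 151 [0.6206 0.1656 0.0889] (array([626. , 169.3]), array([44.2, 54.7]), 3.0)
top 0.136 136 [0.6281 0.164  0.1349] (array([633.6, 167.9]), array([37.2, 33.8]), 85.1)
top 0.182 137 [0.6368 0.1696 0.1809] (array([637.4, 170. ]), array([24.5, 25.1]), 3.7)
side bench z -0.0016779836588434183
side 0.044 410 [0.6008 0.1684 0.0428] (array([616.5, 165.6]), array([71.9, 61. ]), 5.0)
side 0.09 218 [0.6218 0.1779 0.089 ] (array([622.7, 175. ]), array([61.1, 34.3]), 56.7)
side 0.136 150 [0.6257 0.1716 0.1348] (array([630.8, 167.9]), array([38.6, 33. ]), 83.3)
side 0.182 125 [0.6348 0.1695 0.1801] (array([635.1, 169.5]), array([26. , 26.2]), 86.0)
tin [ 0.659 -0.009  0.084]
tape [0.469 0.188 0.017]
box [0.799 0.348 0.065]
pink [0.737 0.223 0.045]
108.43951300301164
```

View pics/crop.png

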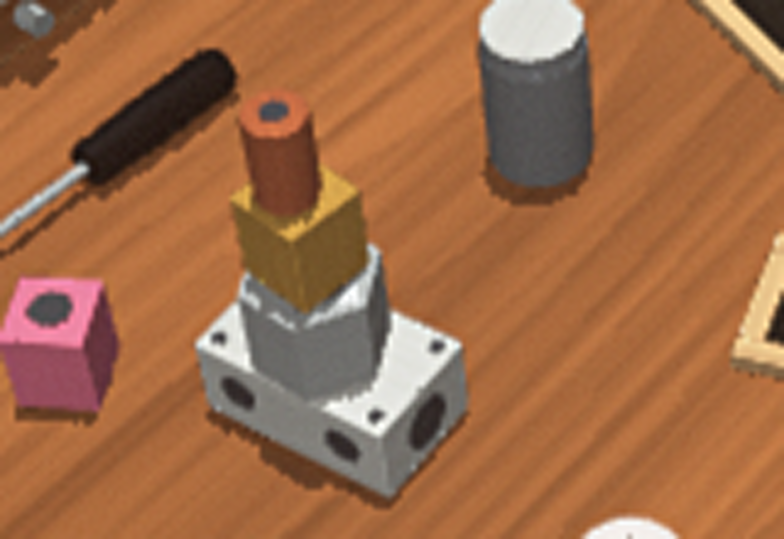

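The crop confirms the stack: copper cap on top, then brass plug, steel hex and aluminium block. The pink cube stands apart, well to the left. Starting to move: out along +x first, then across.

```bash
python3 -m inch '[[1,0,0.25,0,88],[1,0,0.25,0,88],[1,0,0.25,0,88],[1,0,0.25,0,88],[1,0,0,0,88]]' 30
python3 -m inch '[[1,0,0,0,88],[1,0,0,0,88],[1,0,0,0,88],[0.3,1,0,0,88],[0.3,1,0,0,88]]'
python3 -m inch '[[0.3,1,0,0,88],[0.3,1,0,0,88],[0.3,1,0,0,88],[0.3,1,0,0,88],[0.3,1,0,0,88]]'
python3 -m inch '[[0.3,1,0,0,88],[0.3,1,0,0,88],[0.3,1,0,0,88],[0.3,1,0,0,88],[0.3,1,0,0,88]]'
```

```text
clock: 0.6
tool_pos: [0.3238, -0.593, 0.2832]
eef_rot: [0.987, 0.16, 0.0, 0.0]
contact_force: [0.3, 0.7, -0.4]
opening: 1.0
clock: 1.1
tool_pos: [0.4133, -0.5421, 0.2815]
eef_rot: [0.987, 0.16, -0.0, -0.001]
contact_force: [-0.3, -0.5, -0.4]
opening: 1.0
clock: 1.6
tool_pos: [0.4501, -0.4167, 0.2823]
eef_rot: [0.987, 0.16, -0.0, -0.0]
contact_force: [1.0, 0.4, 0.1]
opening: 0.998
clock: 2.1
tool_pos: [0.4876, -0.2918, 0.2824]
eef_rot: [0.987, 0.16, -0.0, -0.0]
contact_force: [1.0, 0.6, 0.1]
opening: 0.997
```

```bash
for i in 1; do python3 -m inch '[[0.32,1,0,0,88],[0.32,1,0,0,88],[0.32,1,0,0,88],[0.32,1,0,0,88],[0.32,1,0,0,88]]'
python3 -m inch '[[0.32,1,0,0,88],[0.32,1,0,0,88],[0.32,1,0,0,88],[0.32,1,0,0,88],[0.32,1,0,0,88]]'
python3 -m inch '[[0.32,1,0,0,88],[0.32,1,0,0,88],[0.32,1,0,0,88],[0.32,1,0,0,88],[0.32,1,0,0,88]]'
python3 -m inch '[[0.32,1,0,0,88],[0.32,1,0,0,88],[0.32,1,0,0,88],[0.18,0.47,0,0,88],[0,0,0,0,88]]'; done
python3 - <<'E'
from h import *
side=r.snapshot("side"); np.savez("pics/s1.npz",**side)
print(r.get_state()["tool_pos"])
P=cloud(side);m=(side["range_z"]>0)&(abs(P[...,0]-.635)<.03)&(abs(P[...,1]-.17)<.03)&(abs(P[...,2]-.181)<.006)
print(rect(P[m]),m.sum()); cv2.imwrite("pics/s1.png",side["pixels"][100:320,100:400,::-1].repeat(2,0).repeat(2,1))
E
```

```text
clock: 2.6
tool_pos: [0.5276, -0.1668, 0.2824]
eef_rot: [0.987, 0.16, -0.0, -0.0]
contact_force: [1.0, 0.2, -0.2]
opening: 0.997
clock: 3.1
tool_pos: [0.5676, -0.0419, 0.2824]
eef_rot: [0.987, 0.16, -0.0, -0.0]
contact_force: [0.1, -0.1, -0.2]
opening: 1.0
clock: 3.6
tool_pos: [0.6076, 0.083, 0.2823]
eef_rot: [0.987, 0.16, -0.001, 0.0]
contact_force: [-0.0, -0.1, -0.2]
opening: 1.0
clock: 4.1
tool_pos: [0.636, 0.1709, 0.2821]
eef_rot: [0.987, 0.162, -0.0, -0.001]
contact_force: [0.2, 0.1, -1.0]
opening: 1.002
[0.63589373 0.16865204 0.28219957]
(array([635.5, 169.4]), array([26.7, 26. ]), 2.9) 135
```

View pics/s1.png

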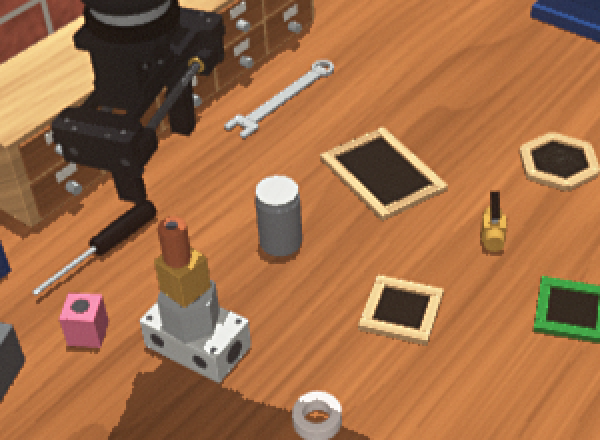

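The gripper hangs centred above the cap, which is at crop px (173,240). Descending and gripping.

```bash
python3 -m inch '[[0,0,-1,0,60],[0,0,-1,0,60],[0,0,-1,0,60],[0,0,-1,0,60],[0,0,-0.6,0,60]]' 20
python3 -m inch '[[0,0,0,0,40],[0,0,0,0,20],[0,0,0,0,20],[0,0,0,0,20],[0,0,0,0,20]]'
python3 -m inch '[[0,0,0,0,20],[0,0,0,0,20],[0,0,0.3,0,20],[0,0,0.7,0,20],[0,0,1,0,20]]'
```

```text
clock: 4.65
tool_pos: [0.6352, 0.1659, 0.1659]
eef_rot: [0.987, 0.159, -0.002, 0.001]
contact_force: [-0.3, -0.1, -0.3]
opening: 0.685
clock: 5.15
tool_pos: [0.637, 0.1686, 0.169]
eef_rot: [0.987, 0.16, 0.001, 0.0]
contact_force: [-1.2, -0.9, 3.4]
opening: 0.313
clock: 5.65
tool_pos: [0.6347, 0.1688, 0.2169]
eef_rot: [0.987, 0.16, -0.002, 0.0]
contact_force: [-0.6, -0.7, -1.2]
opening: 0.31
```

```bash
python3 -m inch '[[-0.82,0.69,0,0,20],[-0.82,0.69,0,0,20],[-0.82,0.69,0,0,20],[-0.82,0.69,0,0,20],[-0.82,0.69,0,0,20]]'
python3 -m inch '[[-0.82,0.69,0,0,20],[-0.82,0.69,0,0,20],[-0.82,0.69,0,0,20],[-0.82,0.69,0,0,20],[-0.82,0.69,0,0,20]]'
python3 -m inch '[[0,0,-1,0,20],[0,0,-1,0,20],[0,0,-1,0,20],[0,0,-1,0,20],[0,0,-1,0,20]]'
python3 - <<'E'
from h import *
s=r.snapshot("side");t=r.snapshot("top");print(r.get_state()["tool_pos"],r.get_state()["contact_force"])
a=cv2.resize(s["pixels"][280:420,130:300],(400,330));
cv2.imwrite("pics/c1.png",a[...,::-1])
im=t["pixels"]
# rim outer contours on original top picture, plywood colour
t0=dict(np.load("pics/top0.npz"));im=t0["pixels"];h=cv2.cvtColor(im,cv2.COLOR_RGB2HSV)
m=((h[...,0]<28)&(h[...,2]>185)&(h[...,1]<150)).astype(np.uint8)
for c in cv2.findContours(m,0,cv2.CHAIN_APPROX_NONE)[0]:
    if cv2.contourArea(c)>300: print(np.mean(c[:,0],0).round(),rect(cast(t0,c[:,0],.009)))
E
```

```text
clock: 6.15
tool_pos: [0.5324, 0.2559, 0.2178]
eef_rot: [0.987, 0.16, -0.0, -0.0]
contact_force: [0.5, 0.2, -1.6]
opening: 0.309
clock: 6.65
tool_pos: [0.4299, 0.3421, 0.2178]
eef_rot: [0.987, 0.16, -0.0, -0.0]
contact_force: [0.9, 0.2, -1.1]
opening: 0.312
clock: 7.15
tool_pos: [0.431, 0.3417, 0.0919]
eef_rot: [0.987, 0.16, -0.0, -0.0]
contact_force: [1.4, -0.1, -0.8]
opening: 0.309
[0.42923309 0.34023013 0.09019364] [ 0.28823754 -0.28851482 -1.20207749]
[137. 258.] (array([430.5, 342.4]), array([65.1, 65.7]), 65.0)
[421. 247.] (array([ 461.5, -329.6]), array([105.2,  94.7]), 10.1)
[283. 237.] (array([483.9,  -3.3]), array([79.5, 79.4]), 19.1)
[357. 175.] (array([ 632.9, -179.8]), array([101.1, 140. ]), 70.1)
[343.  18.] (array([1025.3, -143.9]), array([ 95.7, 624.3]), 0.5)
```

View pics/c1.png

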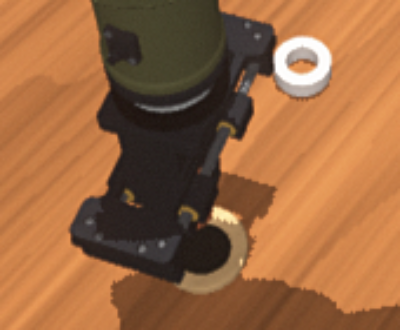

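Rim outlines agree with the recess centres within 1 mm, and their sizes match the given ones. The body hides the cap over the round nest. Tape at crop px (302,67) lies lower than the body will reach.

```bash
python3 -m inch '[[0,0,-1,0,20],[0,0,-0.8,0,20],[0,0,-0.3,0,20],[0,0,-0.1,0,20],[0,0,0,0,20]]'
python3 -m inch '[[0,0,0,0,34],[0,0,0,0,45],[0,0,0,0,45],[0,0,0,0,45],[0,0,0.5,0,45]]'
python3 -m inch '[[0,0,1,0,60],[0,0,1,0,80],[0,0,1,0,88],[0,0,1,0,88],[0,0,1,0,88]]'
python3 -m inch '[[0,0,1,0,88],[0,0,1,0,88],[0,-1,0.5,0,88],[0,-1,0,0,88],[0,-1,0,0,88]]'
python3 -m inch '[[0,-1,0,0,88],[0,-1,0,0,88],[0,-1,0,0,88],[0,-1,0,0,88],[0,-1,0,0,88]]'
cat > stack.py <<'E'
from h import *
import sys
H=float(sys.argv[1]); n=sys.argv[2]
st=r.get_state(); print("tcp",st["tool_pos"].round(4),"jaw",round(yaw(st["eef_rot"]),1))
for k in("top","side"):
    s=r.snapshot(k); np.savez(f"pics/{k}{n}.npz",**s); P=cloud(s)
    m=(s["range_z"]>0)&(abs(P[...,0]-.625)<.09)&(abs(P[...,1]-.168)<.07)&(abs(P[...,2]-H+.001)<.006)
    print(k,m.sum(),rect(P[m]) if m.any() else "",np.median(P[...,2][m]).round(4))
    if m.sum()>50:
        hull=cv2.convexHull((P[m][:,:2]*1000).astype(np.float32)); print(np.round(cv2.approxPolyDP(hull,4,True)[:,0]).tolist())
a=np.concatenate([cv2.resize(s["pixels"][i],(390,390)) for s,i in((dict(np.load(f"pics/top{n}.npz")),np.s_[90:290,80:280]),(s,np.s_[190:420,100:330]))],1)
cv2.imwrite(f"pics/v{n}.png",a[...,::-1])
E
python3 stack.py 0.136 a
```

```text
clock: 7.75
tool_pos: [0.4316, 0.3417, 0.0385]
eef_rot: [0.987, 0.16, 0.0, -0.0]
contact_force: [0.2, -0.6, -1.4]
opening: 0.309
clock: 8.25
tool_pos: [0.4305, 0.3407, 0.0497]
eef_rot: [0.987, 0.16, -0.001, 0.001]
contact_force: [-0.5, -0.4, -0.1]
opening: 0.51
clock: 8.75
tool_pos: [0.4311, 0.3412, 0.1772]
eef_rot: [0.987, 0.16, 0.0, -0.0]
contact_force: [0.2, 0.2, 0.3]
opening: 0.944
clock: 9.25
tool_pos: [0.4312, 0.2655, 0.2392]
eef_rot: [0.987, 0.16, 0.001, -0.0]
contact_force: [1.9, -0.1, -0.5]
opening: 0.997
clock: 9.75
tool_pos: [0.431, 0.1402, 0.2386]
eef_rot: [0.987, 0.16, 0.0, 0.0]
contact_force: [1.3, -0.2, -0.2]
opening: 1.0
tcp [0.431  0.1402 0.2386] jaw 108.4
top 318 (array([635.7, 168.1]), array([37.9, 38.2]), 87.0) 0.1347
[[654.0, 184.0], [619.0, 187.0], [616.0, 152.0], [651.0, 148.0]]
side 298 (array([634.3, 168. ]), array([38.4, 41.1]), 85.5) 0.1342
[[654.0, 183.0], [619.0, 188.0], [614.0, 151.0], [652.0, 150.0]]
```

View pics/va.png

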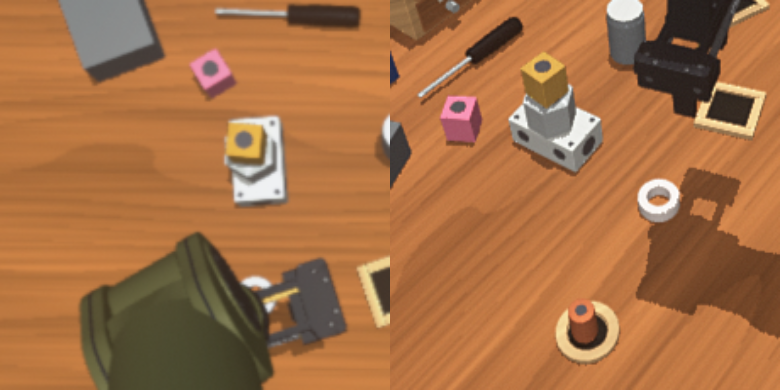

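The cap stands upright in the round nest (right crop px (583,320)). Brass plug at (0.635, 0.168), jaw angle 85.5° needed.

```bash
python3 -m inch '[[1,0.2,0,-0.9,88],[1,0.2,0,-0.9,88],[1,0.2,0,-0.9,88],[1,0.2,0,-0.9,88],[1,0.2,0,-0.22,88]]'
python3 -m inch '[[1,0,0,0,88],[1,0,0,0,88],[1,0,0,0,88],[0.16,0,0,0,88],[0,0,0,0,88]]'
python3 -m inch '[[0,0,-1,0,75],[0,0,-1,0,65],[0,0,-1,0,65],[0,0,-1,0,65],[0,0,0,0,65]]'
python3 -c "
from h import *
s=r.get_state();print(s['tool_pos'],yaw(s['eef_rot']))"
```

```text
clock: 10.35
tool_pos: [0.5569, 0.1679, 0.2385]
eef_rot: [0.999, -0.04, 0.0, -0.0]
contact_force: [-0.5, -0.6, -0.3]
opening: 0.998
clock: 10.85
tool_pos: [0.635, 0.1671, 0.2378]
eef_rot: [0.999, -0.039, -0.0, -0.0]
contact_force: [0.2, -0.4, -0.1]
opening: 0.999
clock: 11.35
tool_pos: [0.6312, 0.1665, 0.1349]
eef_rot: [0.999, -0.038, -0.004, 0.001]
contact_force: [-0.1, -0.1, 0.0]
opening: 0.736
[0.63118156 0.16646306 0.13487934] 85.59258125484462
```

```bash
python3 -m inch '[[0,0,-0.4,0,65],[0,0,-0.28,0,65],[0,0,0,0,50],[0,0,0,0,32],[0,0,0,0,32]]' 25
python3 -m inch '[[0,0,0,0,32],[0,0,0,0,32],[0,0,0,0,32],[0,0,0,0,32],[0,0,0,0,32]]'
python3 -m inch '[[0,0,0.2,0,32],[0,0,0.8,0,32],[0,0,1,0,32],[0,0,0,0,32],[0,0,0,0,32]]'
```

```text
clock: 11.85
tool_pos: [0.6357, 0.1664, 0.1215]
eef_rot: [0.999, -0.039, 0.001, -0.0]
contact_force: [0.0, -0.2, 0.0]
opening: 0.49
clock: 12.35
tool_pos: [0.6356, 0.1664, 0.1214]
eef_rot: [0.999, -0.039, 0.001, -0.0]
contact_force: [0.0, -1.5, 5.7]
opening: 0.43
clock: 12.85
tool_pos: [0.6348, 0.1662, 0.1702]
eef_rot: [0.999, -0.039, -0.0, 0.0]
contact_force: [-0.6, -0.8, -2.2]
opening: 0.43
```

```bash
python3 -m inch '[[-0.8,-0.9,0,0.5,32],[-0.8,-0.9,0,0.5,32],[-0.8,-0.9,0,0.5,32],[-0.8,-0.9,0,0.5,32],[-0.8,-0.9,0,0.5,32]]'
python3 -m inch '[[-0.8,-0.9,0,0.5,32],[-0.8,-0.9,0,0.5,32],[-0.44,-0.5,0,0.4,32],[0,0,-1,0,32],[0,0,-1,0,32]]'
python3 -m inch '[[0,0,-1,0,32],[0,0,-1,0,32],[0,0,-0.3,0,32],[0,0,0,0,32],[0,0,0,0,32]]'
python3 - <<'E'
from h import *
s=r.get_state();print(s['tool_pos'],yaw(s['eef_rot']))
a=r.snapshot("side")["pixels"][200:300,240:400]
cv2.imwrite("pics/sq.png",cv2.resize(a,(640,400))[...,::-1])
E
```

```text
clock: 13.35
tool_pos: [0.5331, 0.0529, 0.1692]
eef_rot: [0.996, 0.093, -0.002, 0.0]
contact_force: [0.4, -0.1, -3.3]
opening: 0.429
clock: 13.85
tool_pos: [0.4835, -0.0044, 0.1196]
eef_rot: [0.987, 0.164, -0.0, -0.0]
contact_force: [0.3, -0.3, -2.1]
opening: 0.425
clock: 14.35
tool_pos: [0.4842, -0.0037, 0.0635]
eef_rot: [0.986, 0.164, 0.0, 0.0]
contact_force: [0.6, -0.3, -1.9]
opening: 0.429
[ 0.48422926 -0.00368147  0.06349352] 108.9153995845054
```

View pics/sq.png

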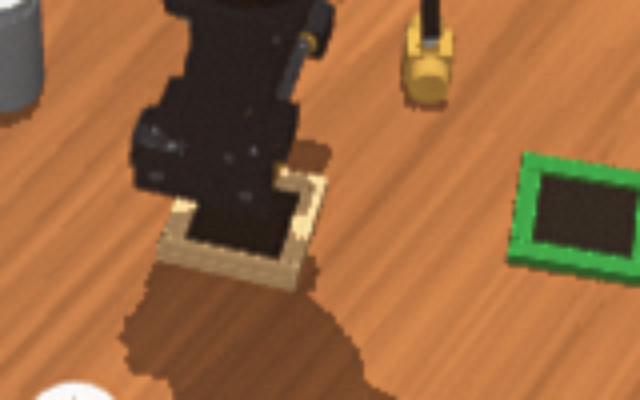

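The plug is over the plywood square nest (crop px (240,230)), and the green frame is well away at (585,215). Lowering and releasing.

```bash
python3 -m inch '[[0,0,-0.6,0,32],[0,0,-0.3,0,32],[0,0,-0.16,0,32],[0,0,-0.06,0,32],[0,0,0,0,32]]'
python3 -m inch '[[0,0,0,0,44],[0,0,0,0,56],[0,0,0,0,56],[0,0,0,0,56],[0,0,0.5,0,56]]'
python3 -m inch '[[0,0,1,0,60],[0,0,1,0,80],[0,0,1,0,88],[0,0,1,0,88],[0,0,1,0,88]]'
python3 -m inch '[[0,0,0.5,0,88],[-0.5,-1,0,0,88],[-0.5,-1,0,0,88],[-0.5,-1,0,0,88],[0,0,0,0,88]]'
sed -i 's/(s,np.s_\[190:420,100:330\])/(s,np.s_[170:340,150:320])/' stack.py; python3 stack.py 0.09 b
```

```text
clock: 14.9
tool_pos: [0.4843, -0.0037, 0.0355]
eef_rot: [0.986, 0.164, 0.0, 0.0]
contact_force: [0.2, -0.3, -2.7]
opening: 0.426
clock: 15.4
tool_pos: [0.4835, -0.0036, 0.0473]
eef_rot: [0.986, 0.164, -0.001, -0.0]
contact_force: [0.2, 0.0, 0.5]
opening: 0.635
clock: 15.9
tool_pos: [0.4839, -0.0038, 0.1747]
eef_rot: [0.986, 0.164, 0.0, 0.0]
contact_force: [0.8, -0.3, 0.6]
opening: 0.991
clock: 16.4
tool_pos: [0.4439, -0.0826, 0.186]
eef_rot: [0.987, 0.161, -0.002, 0.001]
contact_force: [-0.1, -0.1, -0.4]
opening: 0.998
tcp [ 0.4439 -0.0826  0.186 ] jaw 108.6
top 515 (array([633.7, 169.7]), array([59.7, 54.1]), 2.0) 0.0889
[[664.0, 168.0], [649.0, 197.0], [618.0, 196.0], [604.0, 171.0], [618.0, 143.0], [648.0, 143.0]]
side 501 (array([632.3, 168.4]), array([54.8, 60.9]), 31.9) 0.0884
[[664.0, 167.0], [643.0, 197.0], [619.0, 196.0], [601.0, 170.0], [617.0, 142.0], [649.0, 143.0]]
```

View pics/vb.png

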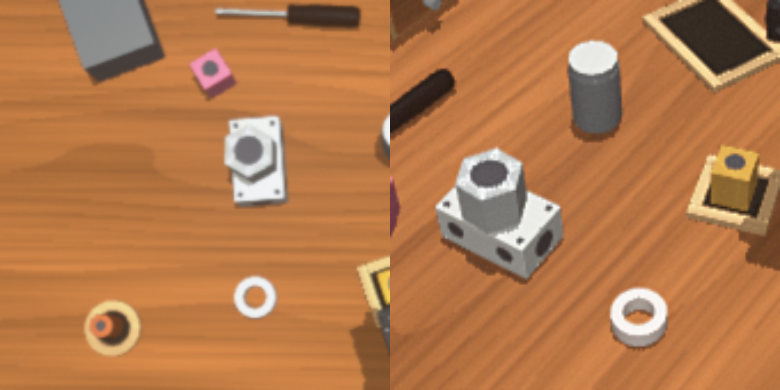

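The brass plug is seated in the square nest (right crop px (735,180)). Hex is at (0.633, 0.169) with flats near ±y, so jaw 91°.

```bash
python3 -m inch '[[0.75,1,0,-0.6,88],[0.75,1,0,-0.6,88],[0.75,1,0,-0.6,88],[0.75,1,0,-0.6,88],[0.75,1,0,-0.55,88]]'
python3 -m inch '[[0.75,1,0,0,88],[0.75,1,0,0,88],[0.75,1,0,0,88],[0.75,1,0,0,88],[0.73,0.92,0,0,88]]'
python3 -m inch '[[0,0,0,0,80],[0,0,-1,0,80],[0,0,-1,0,80],[0,0,-1,0,80],[0,0,0,0,80]]'
python3 -c "
from h import *
s=r.get_state();print(s['tool_pos'],yaw(s['eef_rot']))"
```

```text
clock: 17.0
tool_pos: [0.5413, 0.0494, 0.1857]
eef_rot: [1.0, 0.011, 0.0, -0.001]
contact_force: [0.3, -0.2, -0.1]
opening: 1.0
clock: 17.5
tool_pos: [0.6339, 0.1731, 0.1856]
eef_rot: [1.0, 0.012, 0.0, -0.001]
contact_force: [1.2, -0.5, -0.5]
opening: 0.996
clock: 18.0
tool_pos: [0.6305, 0.1694, 0.1072]
eef_rot: [1.0, 0.011, -0.004, 0.001]
contact_force: [-0.9, 0.4, -0.0]
opening: 0.91
[0.63051467 0.16935496 0.10717481] 91.29496923341561
```

```bash
python3 -m inch '[[0,0,-0.8,0,80],[0,0,-0.5,0,80],[0,0,-0.1,0,80],[0,0,0,0,65],[0,0,0,0,45]]' 35
python3 -m inch '[[0,0,0,0,45],[0,0,0,0,45],[0,0,0,0,45],[0,0,0,0,45],[0,0,0,0,45]]'
python3 -m inch '[[0,0,0.2,0,45],[0,0,0.8,0,45],[0,0,1,0,45],[0,0,1,0,45],[0,0,0,0,45]]'
```

```text
clock: 18.5
tool_pos: [0.6343, 0.1695, 0.0762]
eef_rot: [1.0, 0.011, 0.001, -0.0]
contact_force: [-0.4, -0.6, -0.3]
opening: 0.753
clock: 19.0
tool_pos: [0.6343, 0.1687, 0.0761]
eef_rot: [1.0, 0.01, 0.001, 0.0]
contact_force: [-1.0, -2.7, 5.8]
opening: 0.611
clock: 19.5
tool_pos: [0.6355, 0.1704, 0.153]
eef_rot: [1.0, 0.011, 0.003, -0.001]
contact_force: [0.5, 1.1, -3.6]
opening: 0.609
```

```bash
python3 -m inch '[[-0.35,-0.6,0,0.1,45],[-0.35,-1,0,0.1,45],[-0.35,-1,0,0.1,45],[-0.35,-1,0,0.1,45],[-0.35,-1,0,0.1,45]]'
python3 -m inch '[[-0.35,-1,0,0.1,45],[-0.35,-1,0,0.1,45],[-0.35,-1,0,0.1,45],[-0.35,-1,0,0.1,45],[-0.35,-1,0,0.1,45]]'
python3 -m inch '[[-0.35,-1,0,0.1,45],[-0.35,-1,0,0.1,45],[-0.35,-1,0,0.1,45],[-0.35,-1,0,0.1,45],[-0.35,-1,0,0.08,45]]'
python3 -m inch '[[-0.35,-1,0,0,45],[-0.35,-1,0,0,45],[-0.35,-1,0,0,45],[-0.35,-1,0,0,45],[-0.25,-1,0,0,45]]'
python3 -m inch '[[0,-0.36,-0.6,0,45],[0,0,-1,0,45],[0,0,-1,0,45],[0,0,-0.9,0,45],[0,0,0,0,45]]'
python3 - <<'E'
from h import *
s=r.get_state();print(s['tool_pos'],yaw(s['eef_rot']))
a=r.snapshot("side")["pixels"][100:250,300:500]
cv2.imwrite("pics/hx.png",cv2.resize(a,(600,450))[...,::-1])
E
```

```text
clock: 20.0
tool_pos: [0.5883, 0.0536, 0.1485]
eef_rot: [0.999, 0.037, -0.002, -0.0]
contact_force: [-0.1, 0.4, -4.0]
opening: 0.61
clock: 20.5
tool_pos: [0.5448, -0.0712, 0.1487]
eef_rot: [0.998, 0.063, -0.001, -0.0]
contact_force: [0.3, -0.4, -4.6]
opening: 0.605
clock: 21.0
tool_pos: [0.5012, -0.196, 0.1488]
eef_rot: [0.996, 0.088, -0.001, -0.001]
contact_force: [0.7, -1.2, -3.8]
opening: 0.608
clock: 21.5
tool_pos: [0.4596, -0.3209, 0.1486]
eef_rot: [0.996, 0.088, -0.001, -0.001]
contact_force: [-0.1, -0.4, -4.0]
opening: 0.608
clock: 22.0
tool_pos: [0.4593, -0.3265, 0.0584]
eef_rot: [0.996, 0.089, -0.003, -0.003]
contact_force: [-1.3, 0.3, -4.4]
opening: 0.608
[ 0.45933532 -0.32646309  0.05841549] 100.20747945595228
```

View pics/hx.png

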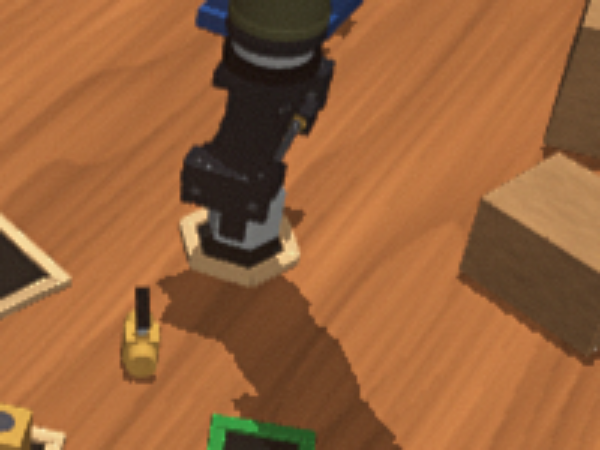

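The hex is above its nest, concentric and aligned (crop px (242,235)). Lowering.

```bash
python3 -m inch '[[0,0,-0.5,0,45],[0,0,-0.2,0,45],[0,0,0,0,45],[0,0,0,0,45],[0,0,0,0,45]]'
```

```text
clock: 22.55
tool_pos: [0.4615, -0.3299, 0.0458]
eef_rot: [0.996, 0.088, 0.0, 0.0]
contact_force: [0.1, -0.0, -3.9]
opening: 0.612
```

```bash
python3 -m inch '[[0,0,-0.25,0,45],[0,0,-0.1,0,45],[0,0,-0.04,0,45],[0,0,0,0,45],[0,0,0,0,45]]'
python3 -m inch '[[0,0,0,0,60],[0,0,0,0,72],[0,0,0,0,72],[0,0,0,0,72],[0,0,0.5,0,72]]'
python3 -m inch '[[0,0,1,0,75],[0,0,1,0,80],[0,0,1,0,88],[0,0,1,0,88],[0,0,1,0,88]]'
python3 -m inch '[[0,0,0.5,0,88],[0.2,1,0,0,88],[0.2,1,0,0,88],[0.2,1,0,0,88],[0,0,0,0,88]]'
sed -i 's/170:340,150:320/150:360,150:360/;s/90:290,80:280/110:290,180:360/' stack.py; python3 stack.py 0.044 c
```

```text
clock: 23.05
tool_pos: [0.4611, -0.3297, 0.0361]
eef_rot: [0.996, 0.088, -0.0, 0.0]
contact_force: [-1.3, 1.7, 5.9]
opening: 0.609
clock: 23.55
tool_pos: [0.4604, -0.3291, 0.0472]
eef_rot: [0.996, 0.088, -0.001, -0.001]
contact_force: [-0.5, 0.2, 0.7]
opening: 0.82
clock: 24.05
tool_pos: [0.4611, -0.3297, 0.175]
eef_rot: [0.996, 0.088, 0.0, 0.0]
contact_force: [-0.0, 0.6, -0.8]
opening: 0.997
clock: 24.55
tool_pos: [0.4772, -0.2502, 0.1857]
eef_rot: [0.996, 0.091, 0.0, -0.001]
contact_force: [-0.6, -0.2, 0.6]
opening: 0.998
tcp [ 0.4772 -0.2502  0.1857] jaw 100.5
top 1090 (array([633. , 167.4]), array([100.8,  60.6]), 5.6) 0.0428
[[683.0, 142.0], [678.0, 201.0], [582.0, 192.0], [587.0, 134.0]]
side 1085 (array([651.8, 172.7]), array([152.2,  76.6]), 15.9) 0.0423
[[715.0, 230.0], [581.0, 192.0], [585.0, 135.0], [602.0, 132.0], [684.0, 142.0]]
```

Run:
```python
import numpy as np,cv2
s=dict(np.load("pics/sidec.npz"))["pixels"]
cv2.imwrite("pics/sc.png",cv2.resize(s[130:420,150:450],(600,580))[...,::-1])
```

```text
(no output)
```

View pics/sc.png

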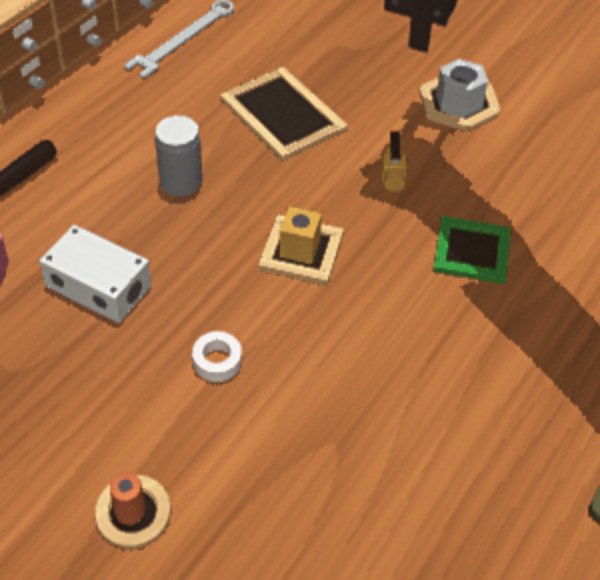

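Hex is seated (px (460,90)) and the other two stand in their nests. Block is at (0.633, 0.167), yaw 5.6°.

```bash
python3 -m inch '[[0.37,1,0,-0.2,88],[0.37,1,0,-0.2,88],[0.37,1,0,-0.2,88],[0.37,1,0,-0.17,88],[0.37,1,0,0,88]]'
python3 -m inch '[[0.37,1,0,0,88],[0.37,1,0,0,88],[0.37,1,0,0,88],[0.37,1,0,0,88],[0.37,1,0,0,88]]'
python3 -m inch '[[0.37,1,0,0,88],[0.37,1,0,0,88],[0.37,1,0,0,88],[0.37,1,0,0,88],[0.37,1,0,0,88]]'
python3 -m inch '[[0.37,1,0,0,88],[0.36,0.88,0,0,88],[0,0,-1,0,88],[0,0,-1,0,88],[0,0,-1,0,88]]'
python3 -m inch '[[0,0,-1,0,88],[0,0,0,0,88],[0,0,0,0,88],[0,0,0,0,88],[0,0,0,0,88]]'
python3 -c "
from h import *
s=r.get_state();print(s['tool_pos'],yaw(s['eef_rot']))"
```

```text
clock: 25.15
tool_pos: [0.5226, -0.1308, 0.1854]
eef_rot: [0.999, 0.046, -0.0, 0.001]
contact_force: [0.6, -0.1, -0.1]
opening: 1.0
clock: 25.65
tool_pos: [0.5692, -0.0058, 0.1854]
eef_rot: [0.999, 0.046, -0.0, 0.001]
contact_force: [-0.3, -0.4, 0.7]
opening: 0.999
clock: 26.15
tool_pos: [0.6159, 0.1191, 0.1853]
eef_rot: [0.999, 0.047, 0.0, 0.001]
contact_force: [0.7, 0.0, 0.2]
opening: 0.999
clock: 26.65
tool_pos: [0.6341, 0.1653, 0.1095]
eef_rot: [0.999, 0.047, 0.0, 0.001]
contact_force: [0.3, 0.2, 0.4]
opening: 0.996
clock: 27.15
tool_pos: [0.6343, 0.1673, 0.0871]
eef_rot: [0.999, 0.048, 0.001, -0.0]
contact_force: [0.1, 0.0, 0.9]
opening: 0.999
[0.63434442 0.1672613  0.08707704] 95.45289854660264
```

Centred. Down 55 mm to z ≈ 0.032, and grip.

```bash
python3 -m inch '[[0,0,-1,0,88],[0,0,-0.8,0,88],[0,0,-0.4,0,88],[0,0,0,0,75],[0,0,0,0,50]]' 45
python3 -m inch '[[0,0,0,0,50],[0,0,0,0,50],[0,0,0,0,50],[0,0,0,0,50],[0,0,0,0,50]]'
python3 -m inch '[[0,0,0.2,0,50],[0,0,0.8,0,50],[0,0,1,0,50],[0,0,1,0,50],[0,0,1,0,50]]'
python3 -m inch '[[0,0,0.6,0,50],[0,0,0,0,50],[0,0,0,0,50],[0,0,0,0,50],[0,0,0,0,50]]'
```

```text
clock: 27.65
tool_pos: [0.6339, 0.1675, 0.0314]
eef_rot: [0.999, 0.048, 0.001, -0.0]
contact_force: [0.1, 0.8, -0.2]
opening: 0.841
clock: 28.15
tool_pos: [0.6342, 0.1663, 0.0317]
eef_rot: [0.999, 0.047, 0.001, 0.001]
contact_force: [0.1, -4.0, 5.9]
opening: 0.675
clock: 28.65
tool_pos: [0.6316, 0.1679, 0.1302]
eef_rot: [0.999, 0.048, -0.002, -0.0]
contact_force: [0.9, 0.4, -5.9]
opening: 0.68
clock: 29.15
tool_pos: [0.6322, 0.1671, 0.1439]
eef_rot: [0.999, 0.048, -0.001, 0.0]
contact_force: [-0.1, -0.5, -6.3]
opening: 0.675
```

```bash
python3 -m inch '[[0,-0.5,0.4,-0.3,50],[0,-1,0,-0.3,50],[0,-1,0,-0.3,50],[0,-1,0,-0.3,50],[0,-1,0,-0.3,50]]'
python3 -m inch '[[0,-1,0,-0.3,50],[0,-1,0,-0.3,50],[0,-1,0,-0.3,50],[0,-1,0,-0.3,50],[0,-1,0,-0.3,50]]'
python3 -m inch '[[0,-1,0,-0.3,50],[0,-1,0,-0.3,50],[0,-1,0,-0.3,50],[0,-1,0,-0.33,50],[0,-0.38,0,0,50]]'
python3 -m inch '[[0,0,-1,0,50],[0,0,-1,0,50],[0,0,-1,0,50],[0,0,0,0,50],[0,0,0,0,50]]'
python3 - <<'E'
from h import *
s=r.get_state();print(s['tool_pos'],yaw(s['eef_rot']))
a=r.snapshot("side")["pixels"][120:270,200:400];b=r.snapshot("top")["pixels"][110:260,260:460]
cv2.imwrite("pics/bl.png",np.concatenate([cv2.resize(x,(400,300)) for x in(a,b)],1)[...,::-1])
E
```

```text
clock: 29.65
tool_pos: [0.6331, 0.0524, 0.156]
eef_rot: [0.999, -0.033, 0.0, 0.001]
contact_force: [0.2, -0.0, -6.4]
opening: 0.678
clock: 30.15
tool_pos: [0.6329, -0.0726, 0.156]
eef_rot: [0.994, -0.111, 0.0, 0.0]
contact_force: [-0.2, 0.4, -7.1]
opening: 0.674
clock: 30.65
tool_pos: [0.632, -0.1854, 0.1559]
eef_rot: [0.984, -0.176, 0.0, 0.002]
contact_force: [-0.6, -1.5, -6.6]
opening: 0.676
clock: 31.15
tool_pos: [0.6332, -0.1793, 0.0808]
eef_rot: [0.985, -0.173, -0.0, -0.0]
contact_force: [0.4, 0.2, -6.4]
opening: 0.68
[ 0.63320127 -0.17927822  0.08076704] 70.12445484248471
```

View pics/bl.png

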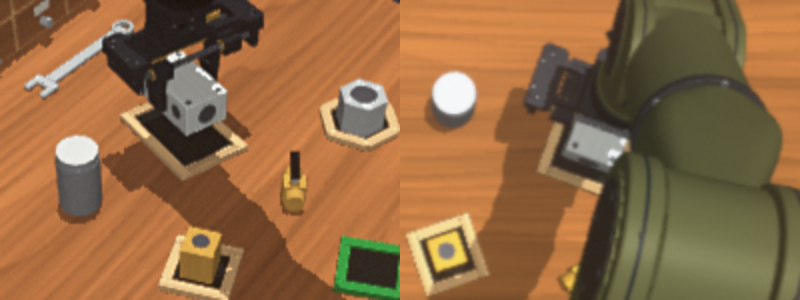

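The block is over the oblong nest, aligned with it (left crop px (190,105)), and the tin is clear at (78,175).

```bash
python3 -m inch '[[0,0,-0.8,0,50],[0,0,-0.5,0,50],[0,0,-0.3,0,50],[0,0,-0.15,0,50],[0,0,0,0,50]]'
python3 -m inch '[[0,0,-0.06,0,50],[0,0,0,0,50],[0,0,0,0,50],[0,0,0,0,50],[0,0,0,0,50]]'
```

```text
clock: 31.75
tool_pos: [0.6331, -0.1796, 0.0365]
eef_rot: [0.985, -0.173, -0.0, 0.0]
contact_force: [-0.5, -0.2, -5.5]
opening: 0.675
clock: 32.25
tool_pos: [0.6337, -0.1798, 0.0358]
eef_rot: [0.985, -0.173, 0.001, 0.0]
contact_force: [0.6, -0.7, -3.0]
opening: 0.676
```

Touching down (supported force is dropping). Release, rise, clear out and check.

```bash
python3 -m inch '[[0,0,0,0,65],[0,0,0,0,78],[0,0,0,0,78],[0,0,0,0,78],[0,0,0.5,0,78]]'
python3 -m inch '[[0,0,1,0,80],[0,0,1,0,88],[0,0,1,0,88],[0,0,1,0,88],[0,0,1,0,88]]'
python3 -m inch '[[0,0,1,0,88],[-1,-0.6,0,0,88],[-1,-0.6,0,0,88],[-1,-0.6,0,0,88],[-1,-0.6,0,0,88]]'
python3 -m inch '[[-0.3,-1,0,0,88],[-0.3,-1,0,0,88],[-0.3,-1,0,0,88],[-0.3,-1,0,0,88],[-0.3,-1,0,0,88]]'
python3 -m inch '[[-0.3,-1,0,0,88],[-0.3,-1,0,0,88],[0,0,0,0,88],[0,0,0,0,88],[0,0,0,0,88]]'
python3 - <<'E'
from h import *
t=r.snapshot("top");s=r.snapshot("side");print(r.get_state()["tool_pos"])
for n,x,y,h,w,o in(("cap",.4305,.342,.05,.03,.006),("sq",.484,-.003,.05,.035,.006),("hex",.461,-.33,.05,.045,.006),("block",.633,-.18,.048,.07,.006)):
  for k,S in(("top",t),("side",s)):
    P=cloud(S);m=(S["range_z"]>0)&(np.hypot(P[...,0]-x,P[...,1]-y)<w)&(abs(P[...,2]-h)<o);Q=P[m]
    if len(Q)<20: print(n,k,"few",len(Q));continue
    c=np.linalg.lstsq(np.c_[Q[:,:2]-Q[:,:2].mean(0),np.ones(len(Q))],Q[:,2],rcond=None)[0]
    print(n,k,len(Q),rect(Q),"z",c[2].round(4),"tilt deg",np.degrees(c[:2]).round(1))
P=cloud(t)
for n,(u,v) in dict(tin=(287,157),tape=(202,242),pink=(188,127)).items(): print(n,P[v,u].round(3))
a=np.concatenate([cv2.resize(s["pixels"][130:420,150:450],(400,387)),cv2.resize(t["pixels"][80:370,100:500-100+0],(400,387))],1)
cv2.imwrite("pics/end.png",a[...,::-1])
E
```

```text
clock: 32.75
tool_pos: [0.632, -0.1794, 0.0468]
eef_rot: [0.985, -0.173, -0.002, -0.0]
contact_force: [-0.0, -0.8, 0.2]
opening: 0.888
clock: 33.25
tool_pos: [0.6332, -0.1797, 0.1749]
eef_rot: [0.985, -0.173, 0.0, 0.0]
contact_force: [-0.1, -0.6, -0.4]
opening: 1.001
clock: 33.75
tool_pos: [0.5323, -0.2403, 0.1989]
eef_rot: [0.985, -0.173, 0.001, 0.0]
contact_force: [0.2, -0.6, 0.0]
opening: 1.001
clock: 34.25
tool_pos: [0.4953, -0.3658, 0.1988]
eef_rot: [0.985, -0.173, 0.0, 0.0]
contact_force: [0.3, -0.5, 0.3]
opening: 0.997
clock: 34.75
tool_pos: [0.4816, -0.413, 0.1981]
eef_rot: [0.985, -0.172, 0.0, -0.001]
contact_force: [0.2, 0.2, 0.0]
opening: 1.0
[ 0.48162177 -0.41297746  0.19800048]
cap top 117 (array([432.9, 343.1]), array([25.1, 25.6]), 0.8) z 0.0491 tilt deg [ 0.3 -0.8]
cap side 198 (array([430.2, 342.5]), array([26.8, 27.4]), 26.1) z 0.0486 tilt deg [ 0.5 -3.1]
sq top 261 (array([484.4,  -1.1]), array([37. , 37.1]), 18.8) z 0.0488 tilt deg [1.  0.6]
sq side 245 (array([482.9,  -1.8]), array([38. , 40.1]), 18.7) z 0.048 tilt deg [0.3 0.2]
hex top 488 (array([ 459.3, -326.1]), array([54.1, 60. ]), 39.4) z 0.0484 tilt deg [ 0.5 -0.3]
hex side 286 (array([ 459., -327.]), array([54.8, 62.4]), 42.7) z 0.0482 tilt deg [-0.3  0. ]
block top 1077 (array([ 631.9, -177.1]), array([ 59.9, 101.1]), 70.1) z 0.0465 tilt deg [-0.   0.2]
block side 655 (array([ 631.5, -178.6]), array([ 61.4, 102.5]), 70.2) z 0.046 tilt deg [-0.  -0.3]
tin [ 0.659 -0.009  0.083]
tape [0.469 0.188 0.018]
pink [0.736 0.223 0.046]
```

View pics/end.png

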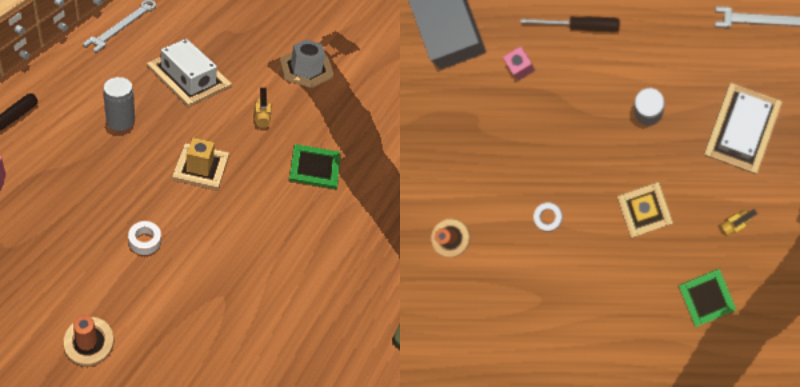

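All four pieces lie within about 4 mm of their nest centres with tops at the seated height. The tin and tape have not moved, and the arm is clear.

```bash
python3 -c "
from plant import r
print(r.finish_job())"
```

```text
the job is handed in; nothing more can be done
None
```

I took the stack apart from the top (cap, square plug, hex bush, block) and set each piece in its matching plywood nest. The job was handed in at about 35 s on the robot's clock, with the gripper open and clear of everything.

**Position:** in the last check from both cameras, every piece was within about 4 mm of its nest centre, against 8 mm of clearance per side. The tops read 46–49 mm, which is 1–2 mm under nominal; the bench itself also reads 1–2 mm low. The block and square plug matched their nests' rotation to within 0.5°.

**Flatness:** measured tilts were 1° or less. The one exception was the side view of the cap, which read about 3° against under 1° from the top view. I put this down to pixels from the cap's side wall. The cap was let go about 2 mm above the recess floor, and it looks upright in the pictures.

**Hex angle:** the last fit of the hex gave 39–43°, which is ambiguous for a hexagon because only one of its three symmetric directions is found. Taking its short side as the flats, that is within about 3° of the 40° expected.

**Bystanders:** the tin, tape and pink cube read the same positions as at the start, to within 1 mm. The green frame was never approached.

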